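# Punch, index three clicks and hold

### The arm

A 6-joint arm with a two-finger parallel gripper is mounted at the origin on a cart in front of the work surface, level with it; the furniture and walls round the work are solid. World frame = base frame: x ahead of the robot, y to its left, z up, the work surface at z = 0. Lengths are in mm, angles in rad, forces in N, time in s.
With the tool pointing down it reaches from about 350 to 925 mm from the base axis. Payload 6.4 kg.
Tool frame: the origin (TCP) lies between the finger pads; the fingertips stand 17 mm ahead of it and the grasp point (between the pads) lies 2 mm behind it; z points along the fingers, y is the line along which they close (so a half turn about z gives the same grasp; the last joint's range is limited). The gripper opens to 85 mm and grips with 20 to 120 N. Pads are 22 mm wide; open, the fingers measure 114 mm over their backs; the gripper's body (76 mm by 85 mm) begins 54 mm behind the grasp point. The pads swing forward as they close: fully open they stand 13 mm farther back than shut.
Start: joints at [1.032, 0.245, 1.558, -0, 1.339, -0.174], TCP at [231.894, 607.239, 248.29] pointing down, gripper open.
Joint ranges: [-3.13, 3.13], [-1.02, 2.26], [0.13, 2.54], [-0.95, 4.09], [0.21, 2.88], [-2.74, 2.74]. Speed limits (rad/s): [2.57, 2.57, 3.14, 3.14, 3.14, 3.14].

### API

Orientations are given as a 3x3 rotation matrix whose columns are the frame's x, y, z axes.
In Python, from rig import * gives the robot as it stands.
- The arm moves only by the tool apply_moves, never from a script. Its argument "series" is a list that holds one entry, the list of rows, each a list of 5 numbers: the shift along the tool's x, y, z in mm, then the turn about the tool's z in degrees, then the finger opening in mm, from 0 to 85.4. A call has 1 to 8 rows; each row shifts and turns the commanded pose from where the row before left it, along the tool's axes as they then stand; what a row does not reach is not made up. A row lasts 1/10 s, in which the tool goes at most 50 mm and 8.59 degrees, less where a joint would pass 70% of its speed; a pose out of reach is approached as far as the arm can. A call is refused whole if a number of a shift passes 50 or a number of a turn 8.59, either way. A call with a gripper value outside its range is refused whole. The fingers move at their own pace and stop on an object; "newtons" is the grip in N (left out, the last holds). Time passes only in rows, so rows that do not move let the fingers close. It gives the time, the measured TCP pose, the force, the opening and the grip force at its end, in the units of the state.
- get_obs(): the state, without advancing time (a new reading comes with each control period).
- read_camera(name): name is "scene" or "top" or "wrist"; returns the picture (420x560x3 uint8, red, green, blue); there is no depth.
- calibration(name): a dict with "vfov" (degrees; the focal length in pixels is half the picture's height over the tangent of half this angle, whatever the lens; pixels are square), "cx", "cy" (the principal point, pixels), "k1" (the pictures are not rectified: a ray, as slopes to the right and down, at radius r is drawn at 1 + k1 r^2 times it, then the intrinsics apply), "R" (3x3) and "t" (3): a world point X has camera coordinates R X + t. Camera axes: x right, y down, z forward; pixel columns grow to the right and rows downward; lengths in mm; the calibration is good to about 2 mm. A picture is of the moment at which its call begins: read the wrist's pose just before it. calibration takes no time and is no camera call; for the wrist camera it gives the pose at the moment of the call.
- hand_in(): hands the job in; it is judged then, once.
Trained networks look in the newest picture that a camera, given by its name, has taken for a name from the list of things; names that differ only in an ending like _2 or _b are one class to them, and where a whole thing is asked for, a point or a joint stands for the part that bears it (a point fixed in the world has none). Each returns a list of dicts, best first, with "score" (0 to 1); they miss things now and then, are a little off and sometimes report something else, mostly with a low value. They report only what shows in the picture. A call takes as long as a camera call.
- search_frame(camera, target): "extent" ([left, top, width, height] in pixels, round what is visible of it).
- outline_of(camera, target): "mask" (420x560 bool, what is visible of it) and "extent" ([left, top, width, height] in pixels, round what is visible of it).
- mark_of(camera, target): "xy" ([column, row] in pixels: a listed point, or the origin of a listed thing).
The state is a dict: "time": time; "joints": joint angles; "joint_velocities": joint speeds; "tau": joint torques, N m; "position": TCP position; "tool_rot": TCP orientation; "ft_force": force on the tool from outside, world axes, zero at the start; "ft_torque": the same for the moment, N m; "grip_width": finger opening in mm; "grasp_force": force on a finger pad.
Only numpy, scipy, OpenCV 4.12 (cv2) and the standard library are available. Lean on these libraries where they do the work, as an engineer would, in place of code of your own. Each camera call takes 0.05 s, during which the arm holds its last target. There are 200 camera calls.

### The job

On the small punch press with its dividing dial, push the sprung press lever down to its stop and let it spring fully back up. Only then turn the dial knob clockwise (seen from above) from its zero stop, counting the clicks, to the third click and not past it, and finish still gripping the knob there, seated in that third click. Leave the other things on the table where they are.

Things in the scene. Friction and masses are not known exactly. Their poses are not given: they have to be found in the camera images.
- fixture: press and dial unit, fixed to the table: dark steel base 18 mm thick, round (212 mm) under the dial, and a grey press frame beside it, top at 125 mm. Origin on the table top, z up. The dial axis is at x 0, y +88 mm of its frame; the press lever points along its -y, its pivot runs along x at y +10, z 115 mm. Its place and yaw vary.
- press_pad (a point): black paddle at the outer end of the press lever, to be pushed down on with closed fingers: 46 mm wide (its x), 50 mm long (its y, along the lever), 14 mm thick. Origin: centre of its upper face, 150 mm outward of the lever's pivot. Raised, it slopes 0.3 rad up outwards, the face centre 169 mm above the table; at the stop 0.3 rad down, 80 mm above the table, 6 mm farther outwards (-y).
- press_lever (a joint): swing of the press lever in rad: 0 raised (its spring holds it there), 0.6 at its lower stop, the paddle then 89 mm lower. Pushing on the paddle takes about 5 N at first, 9 N at the stop; let go, it springs back to 0 by itself.
- dial_knob (a point): black bar knob upright in the middle of the brass-topped dial (180 mm wide, top 47 mm above the table): 14 mm thick (its x), 56 mm long (its y), from 60 to 104 mm above the table. Origin on its vertical turning axis, 86 mm above the table, the height to grip it across the 14 mm from above. An inlaid line on its +y half is the pointer.
- dial (a joint): angle of dial and knob in rad, growing clockwise seen from above; 0 at the start, in the notch at the zero stop. A sprung ball clicks into a notch every 24 degrees (0.419 rad), the third at 1.257, the sixth (2.513) ending the travel. Half-way between notches is a crest: about 0.2 N m lifts it over, then it pulls itself into the next notch. Pips on the rim mark the notches.
- flux_bottle_centre (a point): amber dropper bottle, 34 mm across and 94 mm high, standing loose near the press; the point is half-way up. Bystander, to be left alone.
- ring_box_centre (a point): small ring box 54x50x43 mm, loose behind the press; the point is half-way up. Bystander.
- tweezers: steel tweezers 122 mm long lying loose in front of the dial; origin at the underside. Bystander.
- sanding_block: cork and emery block 42x72x24 mm, loose behind the lever; origin at the underside. Bystander.

How it is judged (in metres and radians):
On the way, in this order (a step that is already met when the one before it is completed fails the run):
1. the press lever is pushed down to its stop, the dial still at zero (value of joint press_lever above 0.55 rad and value of joint dial below 0.15 rad), for 0.05 s.
2. the lever is let go and has sprung fully back up, the dial still at zero (value of joint press_lever below 0.05 rad and value of joint dial below 0.15 rad and contact force between each of the arm, the fingers and press_lever below 0.2 N), for 0.2 s.
3. the gripped knob is seated in its third notch (value of joint dial between 1.167 and 1.347 rad and contact force between the fingers and dial above 2 N), for 0.2 s.
At the end, for the whole second after the job is handed in: the fingers grip the knob (over 2 N) with the dial at rest in its third notch (1.257 rad, within 0.09), and the press lever is fully up (within 0.05 rad) (all of step 3 and velocity of joint dial between -0.1 and 0.1 rad/s and value of joint press_lever below 0.05 rad); the arm keeps its last pose, push and grip.
It fails at once if the dial is turned past the third click (value of joint dial above 1.507 rad).
It fails at once if the dial is turned while the press lever is down (value of joint dial above 0.2 rad and value of joint press_lever above 0.15 rad).
It fails at once if a bystander is moved by more than 3 cm (distance of any of flux_bottle_centre, ring_box_centre, tweezers, sanding_block from where it was at the start of the episode above 0.03 m).
It also fails if it takes over 51 s, if anything falls off the work surface, if the arm or the gripper's body presses on something with over 40 N, if the wrist force passes 120 N, or if a joint passes its speed limit or range.

## Working session

There is one attempt and no reset: what is moved stays moved. The work goes in short steps, Python scripts to look and compute and a tool call to move; the robot and the scene stay as the last step left them, time stands still between calls to the robot, and variables do not carry over. Pictures are saved under pics/ and viewed, at most 10 in all, crops included, and the job is handed in when it is done.

Besides the shell and the picture viewer there is one more tool, called after ">>>" as name([rows], argument=value, ...), one row to a line, values as JSON. apply_moves: Moves the arm, as the interface text tells. Its arguments: {"type":"object","properties":{"series":{"type":"array","items":{"type":"array","items":{"type":"array","items":{"type":"number"}}}},"newtons":{"type":"number"}},"required":["series"]}

```bash
mkdir -p pics; cat > h.py <<'E'
from rig import *
import numpy as np, cv2
def ray(cam,uv,c=None):
    c=c or calibration(cam); f=210/np.tan(np.radians(c["vfov"])/2)
    d=np.array([(uv[0]-c["cx"])/f,(uv[1]-c["cy"])/f]); s=d.copy()
    for _ in range(20): s=d/(1+c["k1"]*(s@s))
    R=np.array(c["R"]);t=np.array(c["t"]); v=R.T@np.array([*s,1]); return -R.T@t,v/np.linalg.norm(v)
def atz(cam,uv,z,c=None):
    o,v=ray(cam,uv,c); return o+v*(z-o[2])/v[2]
def tri(rs):
    A=np.zeros((3,3));b=np.zeros(3)
    for o,v in rs:
        P=np.eye(3)-np.outer(v,v);A+=P;b+=P@o
    return np.linalg.solve(A,b)
E
python3 - <<'E'
from h import *
ims=[]
for cam in ["scene","top"]:
    im=read_camera(cam)[:,:,::-1]; cv2.imwrite(f"pics/{cam}0.png",im)
    for n,z in [("press_pad",169),("dial_knob",86),("fixture",0),("flux_bottle_centre",47),("ring_box_centre",21),("tweezers",0),("sanding_block",0)]:
        r=mark_of(cam,n)
        for q in r[:2]: print(cam,n,round(q["score"],2),np.round(q["xy"]),np.round(atz(cam,q["xy"],z)))
o=get_obs(); print(o["time"],np.round(o["tool_rot"],3),o["position"],o["ft_force"])
E
```

```text
scene press_pad 0.72 [330. 199.] [507. -90. 169.]
scene press_pad 0.26 [314. 370.] [321. 161. 169.]
scene dial_knob 0.65 [244. 296.] [512. 113.  86.]
scene fixture 0.85 [283. 296.] [504.  29.   0.]
scene flux_bottle_centre 0.67 [367. 283.] [394. -73.  47.]
scene flux_bottle_centre 0.66 [313. 369.] [356. 115.  47.]
scene ring_box_centre 0.68 [268. 226.] [630. -59.  21.]
scene tweezers 0.88 [313. 368.] [369.  97.   0.]
scene sanding_block 0.77 [306. 214.] [ 609. -151.    0.]
top press_pad 0.72 [324. 238.] [ 501. -102.  169.]
top dial_knob 0.93 [213. 242.] [511. 127.  86.]
top fixture 0.77 [262. 247.] [507.  29.   0.]
top flux_bottle_centre 0.5 [307. 294.] [398. -71.  47.]
top ring_box_centre 0.89 [297. 192.] [632. -57.  21.]
top tweezers 0.65 [229. 315.] [356. 104.   0.]
top sanding_block 0.6 [337. 206.] [ 599. -151.    0.]
0.8 [[-0.934  0.357  0.   ]
 [ 0.357  0.934  0.   ]
 [ 0.     0.    -1.   ]] [231.89075204 607.25984556 248.32070775] [ 0.05394053 -0.38108314  0.37075758]
```

View pics/top0.png

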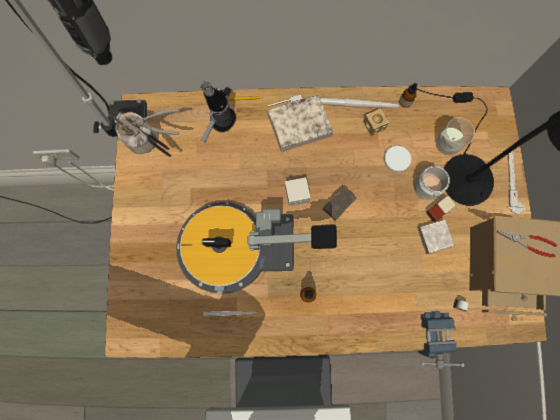

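View pics/scene0.png

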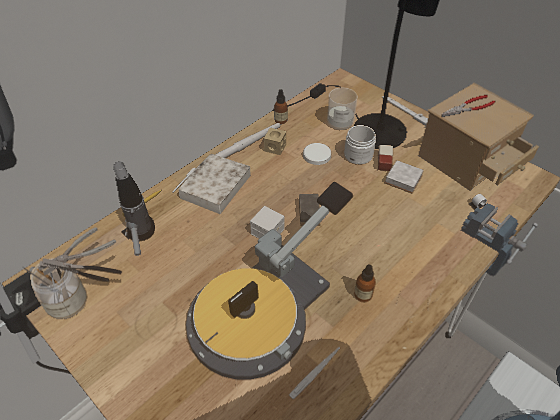

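The top view shows the brass dial around (222,245), its knob at (213,242) and the paddle at (324,238). The scene view agrees: knob (244,296), paddle (335,198). The bottle at (307,294) and the tweezers at (229,315) are off my path.

```bash
cat >> h.py <<'E'
def plan(target,psi_t=None,step=45,opening=85):
    """rows bringing the (downward) tool to world target [mm], yaw of tool y psi_t [deg]"""
    o=get_obs(); R=np.array(o["tool_rot"]); psi=np.degrees(np.arctan2(R[1,1],R[0,1])); p=np.array(o["position"])
    turn=0 if psi_t is None else psi-psi_t
    d=np.array(target)-p; n=int(max(np.ceil(np.linalg.norm(d)/step),np.ceil(abs(turn)/8.5),1))
    for i in range(n):
        a=np.radians(psi-turn*i/n); y=np.array([np.cos(a),np.sin(a),0]); x=np.array([-y[1],y[0],0])
        w=d/n; print([round(float(w@x),1),round(float(w@y),1),round(float(-w[2]),1),round(turn/n,2),opening],end=",\n" if i==n-1 or i%8==7 else ",")
E
python3 - <<'E'
from h import *
print("knob",tri([ray("scene",(244,296)),ray("top",(213,242))]),"pad",tri([ray("scene",(330,199)),ray("top",(324,238))]))
plan([470,125,280],0,opening=0)
E
```

```text
knob [505.93467807 121.78042344 103.3859921 ] pad [506.4042     -99.4397112  160.51486234]
[-32.9, -30.5, -2.6, np.float64(5.76), 0],[-35.8, -27.0, -2.6, np.float64(5.76), 0],[-38.3, -23.3, -2.6, np.float64(5.76), 0],[-40.4, -19.3, -2.6, np.float64(5.76), 0],[-42.2, -15.2, -2.6, np.float64(5.76), 0],[-43.5, -10.9, -2.6, np.float64(5.76), 0],[-44.4, -6.4, -2.6, np.float64(5.76), 0],[-44.8, -2.0, -2.6, np.float64(5.76), 0],
[-44.7, 2.5, -2.6, np.float64(5.76), 0],[-44.3, 7.0, -2.6, np.float64(5.76), 0],[-43.3, 11.4, -2.6, np.float64(5.76), 0],[-42.0, 15.7, -2.6, np.float64(5.76), 0],
```

>>> apply_moves([
  [[-33,-30,-3,5.8,0],[-36,-27,-3,5.8,0],[-38,-23,-3,5.8,0],[-40,-19,-3,5.8,0],[-42,-15,-3,5.8,0],[-43,-11,-3,5.8,0],[-44,-6,-3,5.8,0],[-45,-2,-3,5.8,0]],
])

```text
time: 1.6
position: [390.4, 285.8, 272.7]
tool_rot: [[-0.382, 0.924, 0.001], [0.924, 0.382, 0.0], [-0.0, 0.001, -1.0]]
ft_force: [0.8, -0.8, -0.2]
grip_width: 0.2
grasp_force: 0.0
```

>>> apply_moves([
  [[-45,2,-3,5.8,0],[-44,7,-3,5.8,0],[-43,11,-3,5.8,0],[-42,16,-3,5.8,0],[0,0,0,0,0],[0,0,0,0,0]],
])

```text
time: 2.2
position: [467.7, 125.5, 284.4]
tool_rot: [[0.01, 1.0, -0.0], [1.0, -0.01, 0.0], [0.0, -0.0, -1.0]]
ft_force: [-1.0, 0.7, -1.1]
grip_width: -0.1
grasp_force: 0.0
```

```bash
python3 - <<'E'
from h import *
o=get_obs(); print(o["time"],o["position"],np.round(o["tool_rot"],3))
c=calibration("wrist"); im=read_camera("wrist")[:,:,::-1]; cv2.imwrite("pics/w1.png",im)
print("cam",-np.array(c["R"]).T@np.array(c["t"]))
for n,z in [("dial_knob",86),("press_pad",169),("fixture",0)]:
    for q in mark_of("wrist",n)[:2]: print(n,q["score"],q["xy"],atz("wrist",q["xy"],z,c))
for q in outline_of("wrist","dial_knob")[:1]: 
    m=q["mask"].astype(np.uint8); print(q["extent"],q["score"],m.sum())
E
```

```text
2.2 [467.70223133 125.52068835 284.36452149] [[ 0.01  1.   -0.  ]
 [ 1.   -0.01  0.  ]
 [ 0.   -0.   -1.  ]]
cam [468.99770002 206.62848497 409.3261093 ]
fixture 0.57 [304.7, 237.3] [510.75924264  30.73603271   0.        ]
[230.0, 95.6, 160.5, 158.9] 0.7 19398
```

View pics/w1.png

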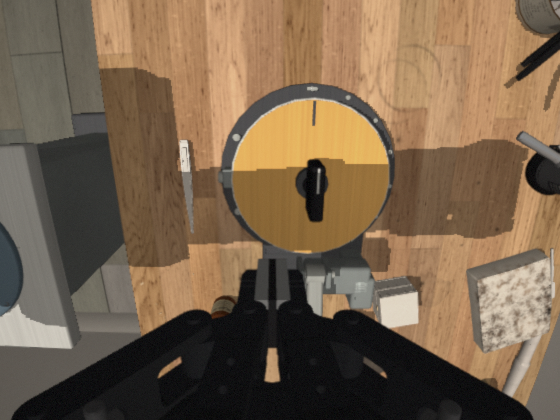

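The wrist view shows the dial disc about (310,175), with the knob nearly vertical in the image from (316,160) to (315,220). The pointer is on the upper (+y) half.

```bash
python3 - <<'E'
from h import *
c=calibration("wrist"); im=cv2.imread("pics/w1.png"); hsv=cv2.cvtColor(im,cv2.COLOR_BGR2HSV)
m=cv2.inRange(hsv,(15,190,90),(32,255,255)); m[:90]=0;m[260:]=0;m[:,:222]=0;m[:,400:]=0
n,l,s,_=cv2.connectedComponentsWithStats(cv2.morphologyEx(m,cv2.MORPH_OPEN,np.ones((3,3))))
pts=np.argwhere(m>0)[:,::-1]; h=cv2.convexHull(pts.astype(np.int32))[:,0]
P=np.array([atz("wrist",p,47,c)[:2] for p in h]).astype(np.float32)
print(cv2.fitEllipse(P),cv2.minEnclosingCircle(P))
for p in [(316,158),(315,221),(315,190)]: print(atz("wrist",p,104,c))
print(atz("wrist",(315,112),47,c))
k=(hsv[:,:,2]<45).astype(np.uint8); k=k[150:228,295:335]
n,l,s,cc=cv2.connectedComponentsWithStats(k); print(s,cc)
b=cv2.resize(im[80:260,210:410],None,fx=3,fy=3); cv2.imwrite("pics/w1c.png",b)
E
```

```text
Traceback (most recent call last):
TypeError: 'NoneType' object is not subscriptable
```

```bash
python3 - <<'E'
from h import *
c=calibration("wrist"); im=cv2.imread("pics/w1.png"); hsv=cv2.cvtColor(im,cv2.COLOR_BGR2HSV)
print(hsv[130,280],hsv[210,280],hsv[130,440])
m=((abs(hsv[:,:,0].astype(int)-hsv[130,280,0])<5)&(hsv[:,:,1]>hsv[210,280,1]-35)).astype(np.uint8)
m[:90]=0;m[260:]=0;m[:,:222]=0;m[:,400:]=0
n,l,s,_=cv2.connectedComponentsWithStats(cv2.morphologyEx(m,cv2.MORPH_OPEN,np.ones((5,5))))
j=1+np.argmax(s[1:,4]); print(s[j])
pts=np.ascontiguousarray(np.argwhere(l==j)[:,::-1]).astype(np.int32); h=cv2.convexHull(pts)[:,0]
P=np.array([atz("wrist",p.astype(float),47,c)[:2] for p in h]).astype(np.float32)
print(cv2.fitEllipse(P),cv2.minEnclosingCircle(P))
for p in [(316,158),(315,221),(315,190)]: print(atz("wrist",p,104,c))
b=cv2.resize(im[80:260,210:410],None,fx=3,fy=3); cv2.imwrite("pics/w1c.png",b)
E
```

```text
[ 18 149 229] [ 18 155 138] [ 14 103 190]
[  233   101   155   151 17153]
((510.32208251953125, 120.70723724365234), (173.38021850585938, 173.6447296142578), 39.14009475708008) ((510.27252197265625, 120.7752914428711), 87.0639419555664)
[508.02502422 156.37415597 104.        ]
[509.17794444  94.57788131 104.        ]
[508.10031947 125.90530321 104.        ]
```

View pics/w1c.png

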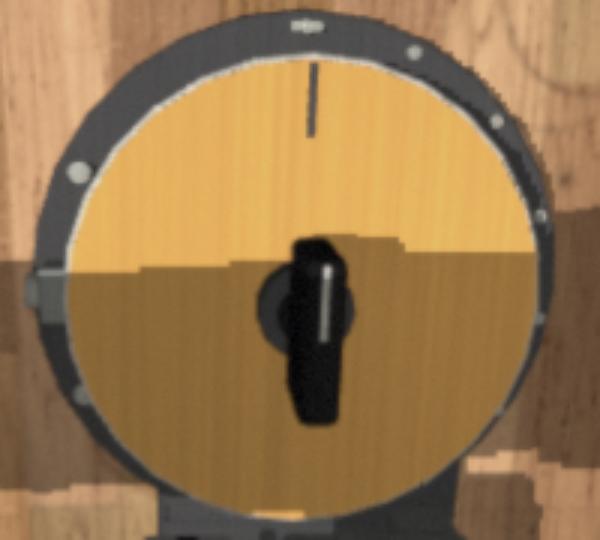

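```bash
python3 - <<'E'
from h import *
c=calibration("wrist")
for a,b,z in [((319.3,168.7),(317.3,193.3),104),((314.7,101.7),(313.7,125),47)]:
    A,B=atz("wrist",a,z,c),atz("wrist",b,z,c); print(A,B,np.degrees(np.arctan2(A[0]-B[0],A[1]-B[1])))
plan([505,-103,215],0,opening=0)
E
```

```text
[511.42834563 146.36665604 104.        ] [510.40090981 122.64862988 104.        ] 2.480432187362427
[512.31519756 205.76719119  47.        ] [511.94384524 181.92857985  47.        ] 0.8924680875145388
[-38.3, 6.6, 11.5, np.float64(-0.06), 0],[-38.4, 6.5, 11.5, np.float64(-0.06), 0],[-38.4, 6.5, 11.5, np.float64(-0.06), 0],[-38.4, 6.5, 11.5, np.float64(-0.06), 0],[-38.4, 6.4, 11.5, np.float64(-0.06), 0],[-38.4, 6.4, 11.5, np.float64(-0.06), 0],
```

>>> apply_moves([
  [[-38,6.5,11,0,0],[-38,6.5,11,0,0],[-38,6.5,11,0,0],[-38,6.5,11,0,0],[-38,6.5,11,0,0],[-38,6,11,0,0],[0,0,0,0,0],[0,0,0,0,0]],
])

```text
time: 3.25
position: [503.9, -101.8, 217.9]
tool_rot: [[0.009, 1.0, -0.001], [1.0, -0.009, 0.001], [0.001, -0.001, -1.0]]
ft_force: [-0.7, 0.7, 0.5]
grip_width: -0.3
grasp_force: 0.0
```

>>> apply_moves([
  [[0,0,20,0,0],[0,0,15,0,0],[0,0,15,0,0],[0,0,15,0,0],[0,0,15,0,0],[0,0,0,0,0],[0,0,0,0,0]],
])

```text
time: 3.95
position: [504.5, -102.1, 139.3]
tool_rot: [[0.007, 1.0, 0.0], [1.0, -0.007, -0.001], [-0.001, 0.0, -1.0]]
ft_force: [-2.1, -3.1, 6.7]
grip_width: -0.3
grasp_force: 3.5
```

>>> apply_moves([
  [[0,0,15,0,0],[0,0,12,0,0],[0,0,8,0,0],[0,0,4,0,0],[0,0,3,0,0],[0,0,0,0,0]],
])

```text
time: 4.55
position: [505.7, -100.8, 100.1]
tool_rot: [[0.007, 1.0, 0.001], [1.0, -0.007, 0.002], [0.002, 0.001, -1.0]]
ft_force: [-7.6, 6.2, 24.5]
grip_width: 0.1
grasp_force: 10.6
```

>>> apply_moves([
  [[0,0,1,0,0],[0,0,0,0,0],[0,0,0,0,0]],
])

```text
time: 4.85
position: [505.8, -100.7, 99.9]
tool_rot: [[0.007, 1.0, 0.002], [1.0, -0.007, 0.002], [0.002, 0.002, -1.0]]
ft_force: [-8.4, 7.8, 30.4]
grip_width: 0.0
grasp_force: 13.2
```

```bash
python3 - <<'E'
from h import *
o=get_obs(); print(o["position"],o["ft_force"])
im=read_camera("scene")[:,:,::-1]; cv2.imwrite("pics/s2.png",im)
E
```

```text
[ 505.7653333  -100.73904544   99.91802811] [-8.42746325  7.78899696 30.41670709]
```

View pics/s2.png

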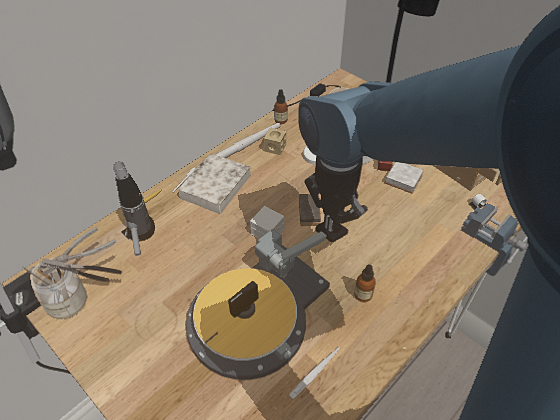

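The lever is down: the paddle under the fingers at about (330,232) no longer gives, and the force is 30 N. Lifting off now.

>>> apply_moves([
  [[0,0,-15,0,0],[0,0,-20,0,0],[0,0,-20,0,0],[0,0,-20,0,0],[0,0,-20,0,0],[0,0,-25,0,0],[0,0,-25,0,0],[0,0,-25,0,0]],
])

```text
time: 5.7
position: [503.6, -100.8, 266.0]
tool_rot: [[0.007, 1.0, -0.001], [1.0, -0.007, 0.001], [0.001, -0.001, -1.0]]
ft_force: [0.3, 0.1, -0.3]
grip_width: 0.3
grasp_force: 0.0
```

>>> apply_moves([
  [[0,0,0,0,0],[0,0,0,0,0],[0,0,0,0,0],[0,0,0,0,0]],
])

```text
time: 6.1
position: [503.3, -101.6, 263.6]
tool_rot: [[0.008, 1.0, -0.003], [1.0, -0.008, 0.001], [0.001, -0.003, -1.0]]
ft_force: [0.5, -0.4, -0.1]
grip_width: 0.1
grasp_force: 0.0
```

```bash
python3 - <<'E'
from h import *
o=get_obs(); print(o["position"],o["ft_force"])
read_camera("scene")
for q in mark_of("scene","press_pad")[:1]: print(q)
plan([510.4,121,220],-1.5,opening=50)
E
```

```text
[ 503.25442955 -101.60140276  263.56669491] [ 0.50318652 -0.43191854 -0.13364739]
{'xy': [331.8, 198.7], 'score': 0.63}
[37.1, 0.8, 7.3, np.float64(0.17), 50],[37.1, 0.7, 7.3, np.float64(0.17), 50],[37.2, 0.6, 7.3, np.float64(0.17), 50],[37.2, 0.5, 7.3, np.float64(0.17), 50],[37.2, 0.4, 7.3, np.float64(0.17), 50],[37.2, 0.3, 7.3, np.float64(0.17), 50],
```

The paddle marks at (332,199) again, so the lever is back up. On to the knob.

>>> apply_moves([
  [[37,0.8,7,0.2,50],[37,0.7,7,0.2,50],[37,0.6,7,0.2,50],[37,0.5,7,0.2,50],[37,0.4,7,0.2,50],[37,0.3,7,0.2,50],[0,0,0,0,50],[0,0,0,0,50]],
])

```text
time: 7.0
position: [510.8, 120.3, 222.6]
tool_rot: [[0.028, 1.0, -0.001], [1.0, -0.028, -0.0], [-0.0, -0.001, -1.0]]
ft_force: [-0.4, -0.6, 0.1]
grip_width: 49.7
grasp_force: 0.0
```

```bash
python3 - <<'E'
from h import *
o=get_obs(); c=calibration("wrist"); print(o["time"],o["position"],o["grip_width"],np.round(o["tool_rot"],3))
im=read_camera("wrist")[:,:,::-1]; cv2.imwrite("pics/w3.png",im)
for q in mark_of("wrist","dial_knob")[:2]: print(q["score"],q["xy"],atz("wrist",q["xy"],86,c))
plan([510.4,121,84],-1.5,step=25,opening=50)
E
```

```text
7.0 [510.79387321 120.30754298 222.6213184 ] 49.71000480596832 [[ 0.028  1.    -0.001]
 [ 1.    -0.028 -0.   ]
 [-0.    -0.001 -1.   ]]
0.78 [271.7, 202.6] [510.80584078 120.12234244  86.        ]
[0.3, -0.2, 23.2, np.float64(-0.04), 50],[0.3, -0.2, 23.2, np.float64(-0.04), 50],[0.3, -0.2, 23.2, np.float64(-0.04), 50],[0.3, -0.2, 23.2, np.float64(-0.04), 50],[0.3, -0.2, 23.2, np.float64(-0.04), 50],[0.3, -0.2, 23.2, np.float64(-0.04), 50],
```

View pics/w3.png

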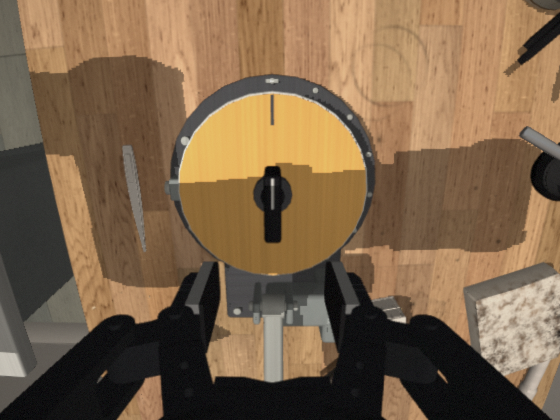

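The knob runs straight up the image from (272,168) to (272,242), centred and parallel with the finger gap. Descending.

>>> apply_moves([
  [[0,0,25,0,50],[0,0,25,0,50],[0,0,25,0,50],[0,0,25,0,50],[0,0,20,0,50],[0,0,17,0,50],[0,0,0,0,50],[0,0,0,0,50]],
])

```text
time: 7.9
position: [511.6, 118.9, 86.8]
tool_rot: [[0.031, 1.0, 0.0], [1.0, -0.031, -0.0], [-0.0, 0.0, -1.0]]
ft_force: [0.5, -0.5, 0.5]
grip_width: 50.1
grasp_force: 0.0
```

>>> apply_moves([
  [[0,0,0,0,30],[0,0,0,0,20],[0,0,0,0,12],[0,0,0,0,5],[0,0,0,0,5],[0,0,0,0,5],[0,0,0,0,5]],
], newtons=60)

```text
time: 8.6
position: [511.0, 119.7, 87.6]
tool_rot: [[0.029, 1.0, -0.001], [1.0, -0.029, -0.001], [-0.001, -0.001, -1.0]]
ft_force: [-5.0, -1.0, 8.2]
grip_width: 13.0
grasp_force: 58.6
```

>>> apply_moves([
  [[0,0,0,4,5],[0,0,0,4,5],[0,0,0,4,5],[0,0,0,4,5],[0,0,0,4,5],[0,0,0,4,5],[0,0,0,0,5],[0,0,0,0,5]],
])

```text
time: 9.4
position: [511.4, 119.6, 87.6]
tool_rot: [[0.433, 0.901, 0.0], [0.901, -0.433, -0.001], [-0.001, 0.0, -1.0]]
ft_force: [-4.3, -1.4, 5.6]
grip_width: 13.0
grasp_force: 58.5
```

```bash
python3 - <<'E'
from h import *
o=get_obs(); print(o["time"],o["position"],o["ft_force"],o["ft_torque"],o["tau"][5],np.degrees(np.arctan2(o["tool_rot"][1][1],o["tool_rot"][0][1])))
E
```

```text
9.4 [511.3505369  119.58352075  87.56173612] [-4.26917224 -1.40210617  5.56572586] [-0.161577    0.57608059  0.10847259] 0.11025562416762114 -25.65691824381557
```

One click (24°). Continuing to the second, then the third.

>>> apply_moves([
  [[0,0,0,4,5],[0,0,0,4,5],[0,0,0,4,5],[0,0,0,4,5],[0,0,0,4,5],[0,0,0,4,5],[0,0,0,0,5],[0,0,0,0,5]],
])

```text
time: 10.2
position: [511.7, 119.3, 87.6]
tool_rot: [[0.761, 0.648, 0.001], [0.648, -0.761, -0.001], [-0.0, 0.001, -1.0]]
ft_force: [-2.4, -2.9, 7.1]
grip_width: 13.3
grasp_force: 58.6
```

>>> apply_moves([
  [[0,0,0,4,5],[0,0,0,4,5],[0,0,0,4,5],[0,0,0,4,5],[0,0,0,4,5],[0,0,0,4,5],[0,0,0,0,5],[0,0,0,0,5]],
])

```text
time: 11.0
position: [511.9, 119.0, 87.6]
tool_rot: [[0.959, 0.282, 0.001], [0.282, -0.959, -0.002], [0.001, 0.002, -1.0]]
ft_force: [-1.7, -5.2, 5.4]
grip_width: 13.4
grasp_force: 58.6
```

```bash
python3 - <<'E'
from h import *
o=get_obs(); print(o["time"],o["position"],o["ft_force"],o["ft_torque"],np.degrees(np.arctan2(o["tool_rot"][1][1],o["tool_rot"][0][1])))
im=read_camera("wrist")[:,:,::-1]; cv2.imwrite("pics/w4.png",im)
im=read_camera("top")[:,:,::-1]; cv2.imwrite("pics/t4.png",cv2.resize(im[190:310,150:350],None,fx=4,fy=4))
E
```

```text
11.0 [511.8886805  118.99629803  87.57183362] [-1.67334111 -5.19619366  5.37263978] [-0.63915685  0.41708531  0.0783148 ] -73.5954229906513
```

View pics/w4.png

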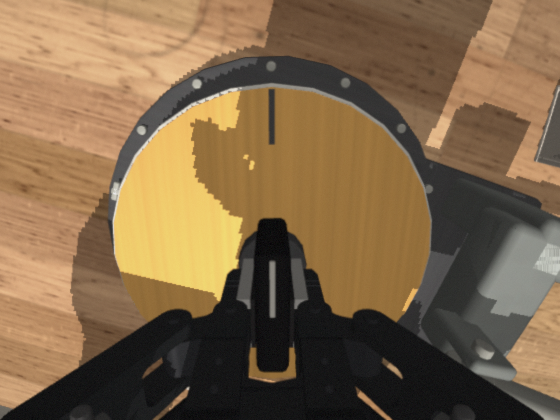

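The dial's pointer line (271,90–145) sits exactly on the pip at (271,66). That is the third pip after the zero mark at (115,188). The knob is held at 58 N.

```bash
python3 -c "
from rig import *
print(hand_in())"
```

```text
the job is handed in; nothing more can be done
None
```

The job is handed in: I pushed the press lever to its stop and let it spring back up, then turned the dial to its third click, with the knob still gripped at about 58 N; no verdict was returned.

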